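# Hang the blue-capped reagent cartridge in the slotted rack

### The job

Hang the cartridge with the blue cap in the slotted metal rack: bring it in sideways through the open mouth of the slot, all the way to the closed end, so that its white collar rests on top of the plate and it hangs upright and still, then let go. Leave the yellow-capped and the red-capped cartridges standing where they are.

Things in the scene. Friction and masses are not known exactly. Their poses are not given: they have to be found in the camera images.
- cartridge_blue: Loose upright round cartridge, 141 mm tall, 0.08 to 0.17 kg. Origin: centre of its underside, z up its axis. Grey foot 46 mm diameter (wider than the slot), 0 to 15 mm high; amber barrel 26 mm diameter with white label, to 95 mm; white collar 58 mm diameter, 95 to 101 mm; blue cap 28 mm diameter, 101 to 141 mm, to grip from above. Starts on the table in one of three places.
- rack: Fixed slotted plate, 8 mm thick, top 120 mm up, on four 12 mm posts and a black base 8 mm thick. Origin on the table below the seat; -x points out of the mouth. Plate: x -55 to +50, y -65 to +65 mm. Slot 38 mm wide, from the end face at x = +19 mm; from x = -30 it flares to 68 mm at x = -55. Posts at x -42 and +40, y +-56 mm. A cartridge hangs home with origin x 0 to +6, y near 0, z 25 mm.
- cartridge_yellow: Bystander: a loose cartridge of the same shape and size with a yellow cap, standing on the table. Origin at the centre of its underside. Not to be displaced or tipped.
- cartridge_red: Bystander: a loose cartridge of the same shape and size with a red cap, standing on the table. Origin at the centre of its underside. Not to be displaced or tipped.

How it is judged:
By the outcome, as a careful person would: the job done as asked, in the order asked, and still so for the second after the job is handed in, with the robot touching nothing.
It also fails if it takes over 45 s, if anything falls off the work surface, if the arm or the gripper's body presses on something with over 40 N, if the wrist force passes 120 N, or if a joint passes its speed limit or range.

### The arm

A 7-joint arm with a two-finger parallel gripper is mounted at the origin on the work surface. World frame = base frame: x ahead of the robot, y to its left, z up, the work surface at z = 0. Lengths are in m, angles in rad, forces in N, time in s.
With the tool pointing down it reaches from about 0.375 to 0.925 m from the base axis. Payload 3.1 kg.
Tool frame: the origin (TCP) lies on the centre line of the jaws, within the pads' length; the fingertips stand ahead of it and the grasp point (between the pads) lies 3 mm ahead of it (bot.tip_reach is the z of the fingertips in the tool frame, in m); z points along the fingers, y is the line along which they close (so a half turn about z gives the same grasp; the last joint's range is limited). The gripper opens to 85 mm and grips with 20 to 120 N. Pads are 22 mm wide; open, the fingers measure 114 mm over their backs; the gripper's body (76 mm by 85 mm) begins 54 mm behind the grasp point. The pads swing forward as they close: fully open they stand 13 mm farther back than shut.
Start: joints at [-1.329, 0.383, 0.044, 1.598, -0.018, 1.161, -0.05], TCP at [0.217, 0.613, 0.253] pointing down, gripper open.
Joint ranges: [-2.61, 2.61], [-0.41, 2.15], [-1.48, 1.57], [0, 2.5], [-1.57, 4.71], [0.05, 1.97], [-2.85, 2.85]. Speed limits (rad/s): [2.79, 2.79, 3.14, 3.14, 3.14, 3.14, 3.14].

### API

Orientations are given as a unit quaternion [w, x, y, z].
In Python, from rig import telemetry, viewer, bot gives the robot as it stands.
- The arm moves only by the tool play_rows, never from a script. Its arguments are lists of equal length, an entry for each row: "turn": the turn, a rotation vector about the tool's x, y, z in degrees, a list of three; "xyz": the shift along the tool's x, y, z in m, a list of three; "claw": the opening, from 0 (shut) to 1 (fully open). A call has 1 to 5 rows; each row is the pose to reach, as a shift and turn from the pose commanded when the call began, along the tool's axes at that moment; what a row does not reach only later rows make up. A row lasts 1/8 s, in which the tool goes at most 62.5 mm and 10.7 degrees, less where a joint would pass 70% of its speed; a pose out of reach is approached as far as the arm can. A call with a gripper value outside its range is refused whole. The fingers move at their own pace and stop on an object; "newtons" is the grip in N (left out, the last holds). Time passes only in rows, so rows that repeat a pose let the fingers close. It gives the time, the measured TCP pose, the force, the opening and the grip force at its end, in the units of the state.
- telemetry.read_state(): the state, without advancing time (a new reading comes with each control period).
- viewer.grab_frame(name): name is "scene" or "side" or "wrist"; returns the picture (400x640x3 uint8, red, green, blue); there is no depth.
- viewer.camera_info(name): a dict with "fx", "fy", "cx", "cy" (pixels), "R" (3x3) and "t" (3): a world point X has camera coordinates R X + t; the wrist camera has in their place "tool_from_camera" (4x4, takes a point from camera to tool coordinates, whose origin is the TCP and whose axes are the flange's). Camera axes: x right, y down, z forward; pixel columns grow to the right and rows downward; lengths in m; the calibration is good to about 2 mm. The wrist camera is an equidistant fisheye: a pixel r from the principal point sees the ray r / f radians off the axis. A picture is of the moment at which its call begins: read the wrist's pose just before it. camera_info takes no time and is no camera call.
- bot.job_done(): hands the job in; it is judged then, once.
The state is a dict: "time_s": time; "joint_positions": joint angles; "qvel": joint speeds; "joint_efforts": joint torques, N m; "eef_pos": TCP position; "tool_rot": TCP orientation; "force": force on the tool from outside, world axes, zero at the start; "wrist_torque": the same for the moment, N m; "finger_gap": opening from 0.0 (shut) to 1.0 (fully open); "finger_force": force on a finger pad.
Only numpy, scipy, OpenCV 4.12 (cv2) and the standard library are available. Lean on these libraries where they do the work, as an engineer would, in place of code of your own. Each camera call takes 0.05 s, during which the arm holds its last target. There are 200 camera calls.

## Working session

There is one attempt and no reset: what is moved stays moved. The work goes in short steps, Python scripts to look and compute and a tool call to move; the robot and the scene stay as the last step left them, time stands still between calls to the robot, and variables do not carry over. Pictures are saved under pics/ and viewed, at most 10 in all, crops included, and the job is handed in when it is done.

Besides the shell and the picture viewer there is one more tool, called in YAML: its name, and indented under it one key for each argument. play_rows: Moves the arm, as the interface text tells. Its arguments: {"type":"object","properties":{"turn":{"type":"array"},"xyz":{"type":"array"},"claw":{"type":"array"},"newtons":{"type":"number"}},"required":["turn","xyz","claw"]}

```bash
mkdir -p pics; ls; python3 - <<'E'
from rig import telemetry, viewer, bot
import cv2, json
s=telemetry.read_state(); print(s, bot.tip_reach)
for n in ("scene","side","wrist"):
    print(n,viewer.camera_info(n))
for n in ("scene","side"):
    cv2.imwrite(f"pics/{n}0.png",viewer.grab_frame(n)[:,:,::-1])
E
```

```text
pics
{'time_s': 0.0, 'joint_positions': array([-1.32880284,  0.38386598,  0.04382643,  1.59960428, -0.01789086,
        1.16120769, -0.04992954]), 'qvel': array([ 0.00164502,  0.00169495,  0.00138736, -0.00187347, -0.0018218 ,
        0.0007321 ,  0.00143692]), 'joint_efforts': array([ 2.81130042e-04, -4.33449841e+01,  1.02495253e+00, -2.49517322e+01,
        1.06739101e-02,  1.12884145e-02, -5.07977873e-06]), 'eef_pos': array([0.21634079, 0.61198287, 0.25185293]), 'tool_rot': array([-1.52564958e-04,  1.69050679e-01,  9.85606440e-01, -1.33782038e-03]), 'force': array([-0.32588938,  0.34604694, -0.67264594]), 'wrist_torque': array([ 0.02551162, -0.01101806,  0.02190793]), 'finger_force': 0.0, 'finger_gap': 0.9963130539604681} 0.022
scene {'fx': 454.4064501937294, 'fy': 454.4064501937294, 'cx': 315.867561132347, 'cy': 200.6223084517018, 'R': array([[ 0.79565029,  0.60534131, -0.02241677],
       [ 0.31255322, -0.44195178, -0.84082644],
       [-0.51889411,  0.66199737, -0.54084044]]), 't': array([-0.47149832, -0.11048568,  1.09508372])}
side {'fx': 447.61274441637715, 'fy': 447.61274441637715, 'cx': 317.05789602610247, 'cy': 197.22596143421623, 'R': array([[-0.96349539, -0.2674861 , -0.01130526],
       [-0.14915985,  0.57138782, -0.80701134],
       [ 0.22232401, -0.77586542, -0.59042772]]), 't': array([0.56776296, 0.10437657, 0.75888317])}
wrist {'fx': 309.70691628693146, 'fy': 309.70691628693146, 'cx': 324.3885714261692, 'cy': 206.09764916746605, 'tool_from_camera': array([[ 9.35992566e-06, -9.63563741e-01, -2.67478814e-01,
         6.75999906e-02],
       [ 9.99999939e-01, -8.43060981e-05,  3.38696822e-04,
        -3.09579983e-05],
       [-3.48906072e-04, -2.67478801e-01,  9.63563682e-01,
        -1.20282699e-01],
       [ 0.00000000e+00,  0.00000000e+00,  0.00000000e+00,
         1.00000000e+00]])}
```

View pics/scene0.png

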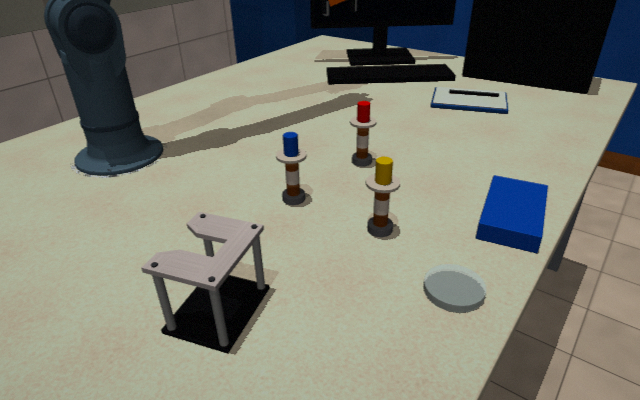

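View pics/side0.png

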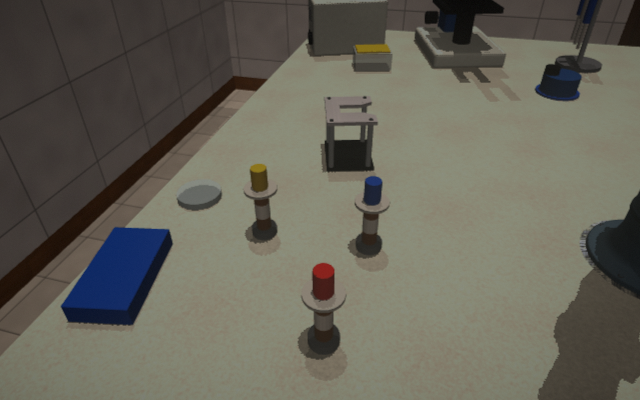

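The scene view shows the blue cap near (291,144), the red one near (363,112), the yellow one near (384,170) and the rack plate between (147,267) and (264,228), with its mouth to the left. I'll enlarge these for accurate pixel readings.

```bash
python3 - <<'E'
import cv2, numpy as np
a=cv2.imread("pics/scene0.png"); b=cv2.imread("pics/side0.png")
c=cv2.resize(a[205:355,140:280],None,fx=4,fy=4,interpolation=cv2.INTER_CUBIC)
cv2.imwrite("pics/c1.png",c)
d=cv2.resize(b[90:180,310:390],None,fx=5,fy=5,interpolation=cv2.INTER_CUBIC)
e=cv2.resize(b[170:260,340:400],None,fx=5,fy=5,interpolation=cv2.INTER_CUBIC)
cv2.imwrite("pics/c2.png",np.hstack([d,e]))
# cap blobs
for n,i in(("scene",a),("side",b)):
    h=cv2.cvtColor(i,cv2.COLOR_BGR2HSV)
    for col,lo,hi in(("blue",(105,150,60),(125,255,255)),("yel",(20,150,80),(30,255,255)),("red",(0,200,80),(4,255,255))):
        m=cv2.inRange(h,lo,hi); k,_,st,ce=cv2.connectedComponentsWithStats(m)
        for j in range(1,k):
            if 100<st[j,4]<900: print(n,col,st[j],ce[j].round(1))
E
```

```text
scene blue [431 103  77   9 158] [468.7 107. ]
scene blue [283 132  14  25 289] [289.8 143.6]
scene yel [375 157  18  28 408] [383.5 170.2]
scene red [358 101  12  22 218] [363.2 110.9]
side blue [366 177  16   9 114] [373.2 180.9]
side yel [355  44  35   9 250] [371.8  48. ]
side yel [250 164  16   9 112] [257.8 168. ]
side red [314 264  20  14 170] [323.1 270.1]
```

View pics/c1.png

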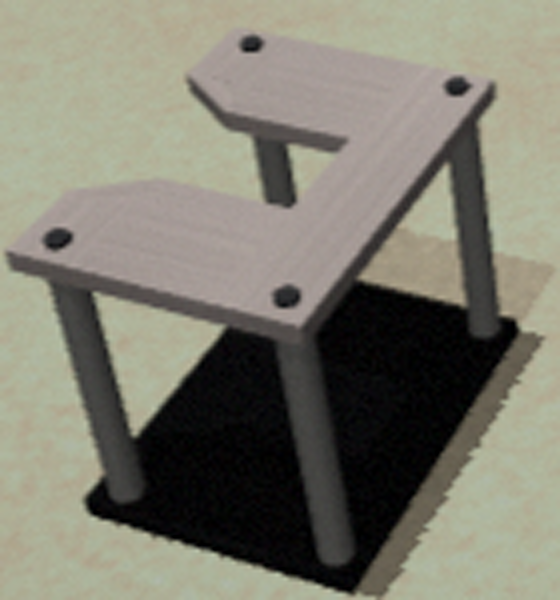

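View pics/c2.png

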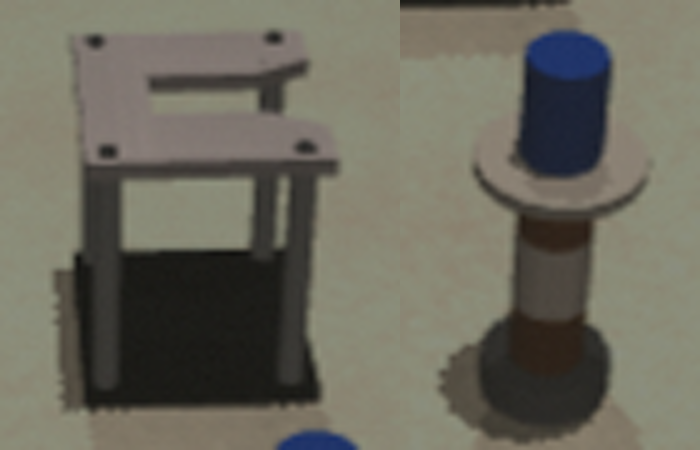

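The dots on the plate are clear in both views. Scene crop: (251,44), (457,86), (58,238), (287,296). Side crop: (306,147), (107,151), (273,38), (95,41). The blue cap's top is at (373.4,181.2) in the side image. Next I fit the poses.

```bash
cat > h.py <<'E'
from rig import telemetry, viewer, bot
import numpy as np
from scipy.optimize import least_squares
from scipy.spatial.transform import Rotation as Rn
C={n:viewer.camera_info(n) for n in("scene","side")}
def proj(n,X):
    c=C[n]; p=np.atleast_2d(X)@c["R"].T+c["t"]
    return np.c_[c["fx"]*p[:,0]/p[:,2]+c["cx"], c["fy"]*p[:,1]/p[:,2]+c["cy"]]
def ray(n,uv,z):
    c=C[n]; d=c["R"].T@np.array([(uv[0]-c["cx"])/c["fx"],(uv[1]-c["cy"])/c["fy"],1]); o=-c["R"].T@c["t"]
    return o+d*(z-o[2])/d[2]
def toolpose():
    s=telemetry.read_state(); w=s["tool_rot"]; return s["eef_pos"],Rn.from_quat(w[[1,2,3,0]])
E
python3 - <<'E'
from h import *
P=np.array([[-42,56],[40,56],[-42,-56],[40,-56]])/1000
sc=np.array([[251,44],[457,86],[58,238],[287,296]])/4+[140,205]
si=np.array([[306,147],[107,151],[273,38],[95,41]])/5+[310,90]
def W(p):
    c,s=np.cos(p[2]),np.sin(p[2]); return np.c_[P@np.array([[c,s],[-s,c]])+p[:2],np.full(4,.12)]
for sel in (0,1,2):
    f=lambda p:np.concatenate(([(proj("scene",W(p))-sc).ravel()] if sel!=1 else[])+([(proj("side",W(p))-si).ravel()] if sel!=0 else[]))
    g=ray("scene",sc.mean(0),.12); r=min((least_squares(f,[g[0],g[1],y]) for y in(-2,-1,0,1,2,3)),key=lambda r:r.cost)
    print(r.x, np.rad2deg(r.x[2]), np.abs(r.fun).max())
print("slot heading")
for n,uv,z in(("side",(373.4,181.2),.141),("side",(372.4,202.6),.101),("scene",(291,144),.121)): print("blue",ray(n,uv,z))
for n,uv,z in(("side",(257.8,168.),.141),("scene",(383.8,170.5),.121)): print("yel",ray(n,uv,z))
for n,uv,z in(("side",(323.1,270.1),.141),("scene",(363.2,111.5),.121)): print("red",ray(n,uv,z))
p,R=toolpose(); print(p,R.as_matrix().round(3))
E
```

```text
[ 0.57252374 -0.20448198  0.29999967] 17.18871485451532 0.195338002271626
[ 0.57292809 -0.20135401  0.29958713] 17.16507833336508 0.2808749144556799
[ 0.57279986 -0.20429823  0.29933509] 17.150637245361853 0.7881316187837228
slot heading
blue [0.46904796 0.09464842 0.141     ]
blue [0.46768181 0.09735525 0.101     ]
blue [0.46925153 0.09013565 0.121     ]
yel [0.66060836 0.10417061 0.141     ]
yel [0.66115937 0.10031972 0.121     ]
red [0.49581957 0.30286799 0.141     ]
red [0.49435834 0.30091286 0.121     ]
[0.21637573 0.61205052 0.25197843] [[-0.943  0.333 -0.001]
 [ 0.333  0.943 -0.002]
 [-0.    -0.002 -1.   ]]
```

Rack: (0.573, −0.203), yaw 17.2°. Blue: about (0.469, 0.093). Yellow: about (0.661, 0.102). Red: about (0.495, 0.302). I'll move above blue and turn the jaws so they close across the slot (rack y).

play_rows:
  turn:
    - [0,0,-7.3]
    - [0,0,-14.6]
    - [0,0,-22]
    - [0,0,-29.4]
    - [0,0,-36.7]
  xyz:
    - [-0.041,-0.04,0]
    - [-0.082,-0.081,0]
    - [-0.123,-0.121,0]
    - [-0.164,-0.162,0]
    - [-0.205,-0.202,0]
  claw: [1,1,1,1,1]
  newtons: 40

```text
time_s: 0.72
eef_pos: [0.343, 0.3519, 0.2529]
tool_rot: [-0.0, -0.152, 0.988, -0.0]
force: [0.6, -0.5, 0.4]
finger_gap: 1.002
finger_force: 0.0
```

```bash
python3 - <<'E'
from h import *
p,R=toolpose(); print(telemetry.read_state()["joint_positions"].round(2),p,R.as_matrix().round(3))
print(R.inv().apply(np.array([.469,.0935,.25])-p), np.rad2deg((R.inv()*Rn.from_matrix(np.c_[[-.9554,-.2952,0],[-.2952,.9554,0],[0,0,-1]])).as_rotvec()))
E
```

```text
[-0.98  0.08  0.1   1.97 -0.01  1.09  1.  ] [0.34304518 0.35185994 0.25286553] [[-0.954 -0.3   -0.   ]
 [-0.3    0.954 -0.001]
 [ 0.    -0.    -1.   ]]
[-0.04258242 -0.28425453  0.00296357] [-0.02402473 -0.02791455  0.30042652]
```

play_rows:
  turn:
    - [0,0,0]
    - [0,0,0]
    - [0,0,0]
    - [0,0,0.3]
    - [0,0,0.3]
  xyz:
    - [-0.0085,-0.057,0]
    - [-0.017,-0.114,0]
    - [-0.0255,-0.171,0]
    - [-0.034,-0.228,0]
    - [-0.0425,-0.284,0]
  claw: [1,1,1,1,1]

```text
time_s: 1.35
eef_pos: [0.4675, 0.0935, 0.2531]
tool_rot: [-0.0, -0.147, 0.989, 0.0]
force: [0.8, 1.4, -0.4]
finger_gap: 0.998
finger_force: 0.0
```

play_rows:
  turn:
    - [0,0,0]
  xyz:
    - [0,0,0]
  claw: [1]

```text
time_s: 1.48
eef_pos: [0.4687, 0.0896, 0.2532]
tool_rot: [0.0, -0.142, 0.99, -0.001]
force: [-0.4, -0.1, -0.6]
finger_gap: 0.998
finger_force: 0.0
```

```bash
python3 - <<'E'
from h import *
import cv2
p,R=toolpose(); print(telemetry.read_state()["joint_positions"].round(2),p,R.as_matrix().round(3))
im=viewer.grab_frame("wrist")[:,:,::-1]; cv2.imwrite("pics/w1.png",im)
np.savez("w1.npz",p=p,R=R.as_matrix())
E
```

```text
[-0.66  0.04  0.39  2.02 -0.02  1.08  1.6 ] [0.46868161 0.08964624 0.25321119] [[-0.96  -0.281  0.   ]
 [-0.281  0.96  -0.002]
 [ 0.    -0.002 -1.   ]]
```

View pics/w1.png

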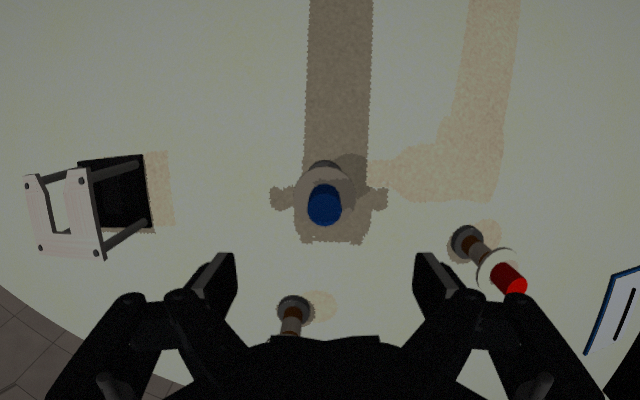

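The wrist view shows the blue cap's top disc centred at about (324.5,209), midway between the fingers, with red at right and yellow below. I'll check that against the tool pose.

```bash
cat >> h.py <<'E'
def wray(uv,z,p,R):
    c=viewer.camera_info("wrist"); T=c["tool_from_camera"]; d=np.array(uv)-[c["cx"],c["cy"]]; r=np.hypot(*d); th=r/c["fx"]
    v=np.r_[d/max(r,1e-9)*np.sin(th),np.cos(th)]; v=R@(T[:3,:3]@v); o=p+R@T[:3,3]
    return o+v*(z-o[2])/v[2]
E
python3 - <<'E'
from h import *
import cv2
D=np.load("w1.npz"); p,R=D["p"],D["R"]
h=cv2.cvtColor(cv2.imread("pics/w1.png"),cv2.COLOR_BGR2HSV)[150:250,280:370]
m=cv2.inRange(h,(105,150,50),(125,255,255)); ys,xs=np.where(m); print(xs.min()+280,xs.max()+280,ys.min()+150,ys.max()+150)
w=wray((324.5,209),.141,p,R); print("cap",w)
# predicted bottom edge / width check
print(wray((324.5,226),.141,p,R)-w)
for uv in((28,185),(83,181),(40,247),(102,253)): print(wray(uv,.12,p,R).round(3))
p,R=toolpose(); print(p)
print(R.inv().apply(np.r_[w[:2],.13]-p), np.rad2deg((R.inv()*Rn.from_matrix(np.c_[[-.9554,-.2952,0],[-.2952,.9554,0],[0,0,-1]])).as_rotvec()))
E
```

```text
308 341 193 225
cap [0.46804349 0.08931811 0.141     ]
[0.01348877 0.00395187 0.        ]
[ 0.548 -0.268  0.12 ]
[ 0.517 -0.161  0.12 ]
[ 0.628 -0.247  0.12 ]
[ 0.592 -0.13   0.12 ]
[0.46765433 0.09282184 0.25299361]
[ 0.00054337 -0.00345605  0.12299438] [-0.00585697 -0.03904262 -0.58530162]
```

play_rows:
  turn:
    - [0,0,-0.3]
    - [0,0,-0.3]
    - [0,0,-0.3]
    - [0,0,-0.3]
    - [0,0,-0.3]
  xyz:
    - [0,-0.002,0.03]
    - [0,-0.002,0.07]
    - [0,-0.002,0.1]
    - [0,-0.002,0.122]
    - [0,-0.002,0.122]
  claw: [1,1,1,1,1]

```text
time_s: 2.15
eef_pos: [0.4653, 0.0946, 0.1292]
tool_rot: [-0.003, -0.151, 0.988, -0.0]
force: [-0.5, -0.8, 0.7]
finger_gap: 0.997
finger_force: 0.0
```

play_rows:
  turn:
    - [0,0,0]
    - [0,0,0]
    - [0,0,0]
    - [0,0,0]
    - [0,0,0]
  xyz:
    - [0,0,0]
    - [0,0,0]
    - [0,0,0]
    - [0,0,0]
    - [0,0,0]
  claw: [0.6,0.5,0.4,0.2,0.1]
  newtons: 40

```text
time_s: 2.78
eef_pos: [0.4688, 0.0933, 0.132]
tool_rot: [0.001, -0.15, 0.989, -0.0]
force: [0.1, -1.8, 3.1]
finger_gap: 0.313
finger_force: 39.6
```

play_rows:
  turn:
    - [0,0,0]
    - [0,0,0]
    - [0,0,0]
    - [0,0,0]
  xyz:
    - [0,0,0]
    - [0,0,0]
    - [0,0,0]
    - [0,0,0]
  claw: [0,0,0,0]

```text
time_s: 3.28
eef_pos: [0.4689, 0.0933, 0.132]
tool_rot: [0.001, -0.15, 0.989, -0.0]
force: [0.1, -2.2, 5.1]
finger_gap: 0.319
finger_force: 39.9
```

The opening of 27 mm matches the cap. I'll lift 33 mm, so the collar's underside is at 128 mm, and look.

play_rows:
  turn:
    - [0,0,0]
    - [0,0,0]
    - [0,0,0]
    - [0,0,0]
    - [0,0,0]
  xyz:
    - [0,0,-0.008]
    - [0,0,-0.02]
    - [0,0,-0.033]
    - [0,0,-0.033]
    - [0,0,-0.033]
  claw: [0,0,0,0,0]

```text
time_s: 3.9
eef_pos: [0.4678, 0.0936, 0.1643]
tool_rot: [0.0, -0.15, 0.989, 0.0]
force: [1.0, 1.3, -1.9]
finger_gap: 0.315
finger_force: 39.4
```

```bash
python3 - <<'E'
from h import *
p,R=toolpose(); print(p,R.as_matrix().round(3),telemetry.read_state()["joint_positions"].round(2))
c,s=np.cos(.2995),np.sin(.2995)
for rx in(-.13,-.08,-.04,.003):
    w=np.array([.573+c*rx,-.2035+s*rx,p[2]]); print(rx,w,R.inv().apply(w-p).round(4))
print(np.rad2deg((R.inv()*Rn.from_matrix(np.c_[[-c,-s,0],[-s,c,0],[0,0,-1]])).as_rotvec()))
E
```

```text
[0.4677635 0.0935998 0.1643304] [[-0.955 -0.296  0.   ]
 [-0.296  0.955  0.   ]
 [-0.     0.    -1.   ]] [-0.64  0.17  0.39  2.1  -0.08  0.89  1.66]
-0.13 [ 0.44878706 -0.24185553  0.1643304 ] [ 1.176e-01 -3.148e-01 -1.000e-04]
-0.08 [ 0.49656127 -0.2271034   0.1643304 ] [ 6.760e-02 -3.148e-01 -1.000e-04]
-0.04 [ 0.53478063 -0.2153017   0.1643304 ] [ 2.760e-02 -3.149e-01 -1.000e-04]
0.003 [ 0.57586645 -0.20261487  0.1643304 ] [-1.540e-02 -3.149e-01 -1.000e-04]
[0.01248277 0.0041864  0.08178296]
```

play_rows:
  turn:
    - [0,0,0]
    - [0,0,0]
    - [0,0,0]
    - [0,0,0]
    - [0,0,0]
  xyz:
    - [0.02,-0.025,0]
    - [0.05,-0.065,0]
    - [0.08,-0.11,0]
    - [0.105,-0.155,0]
    - [0.118,-0.2,0]
  claw: [0,0,0,0,0]

```text
time_s: 4.53
eef_pos: [0.4126, -0.1338, 0.1637]
tool_rot: [-0.001, -0.15, 0.989, 0.001]
force: [0.9, 0.1, -1.2]
finger_gap: 0.317
finger_force: 39.4
```

play_rows:
  turn:
    - [0,0,0]
    - [0,0,0]
    - [0,0,0]
    - [0,0,0]
    - [0,0,0]
  xyz:
    - [0,-0.045,0]
    - [0,-0.085,0]
    - [0,-0.115,0]
    - [0,-0.115,0]
    - [0,-0.115,0]
  claw: [0,0,0,0,0]

```text
time_s: 5.15
eef_pos: [0.4479, -0.2414, 0.1635]
tool_rot: [-0.001, -0.15, 0.989, 0.001]
force: [-0.5, 1.2, -1.2]
finger_gap: 0.317
finger_force: 39.8
```

```bash
python3 - <<'E'
from h import *
import cv2
p,R=toolpose(); print(p,R.as_matrix().round(3),telemetry.read_state()["joint_positions"].round(2))
a=viewer.grab_frame("scene")[:,:,::-1]; w=viewer.grab_frame("wrist")[:,:,::-1]
cv2.imwrite("pics/scene2.png",a);cv2.imwrite("pics/w2.png",w)
np.savez("w2.npz",p=p,R=R.as_matrix())
cv2.imwrite("pics/m2.png",np.hstack([cv2.resize(a[140:360,100:330],None,fx=1.8,fy=1.8),cv2.resize(w,None,fx=.6,fy=.6)[:, :].copy() if 0 else cv2.resize(w[0:400,140:540],(396,396))]))
c,s=np.cos(.2995),np.sin(.2995)
for rx in(-.13,.003):
    q=np.array([.573+c*rx,-.2035+s*rx,p[2]]); print(rx,R.inv().apply(q-p).round(4))
E
```

```text
[ 0.44785019 -0.24136841  0.1635287 ] [[-0.955 -0.297 -0.002]
 [-0.297  0.955  0.001]
 [ 0.002  0.002 -1.   ]] [-0.17  0.26  0.67  2.04 -0.2   0.91  2.47]
-0.13 [-0.0008 -0.0007 -0.    ]
0.003 [-0.1337 -0.0009 -0.0002]
```

View pics/m2.png

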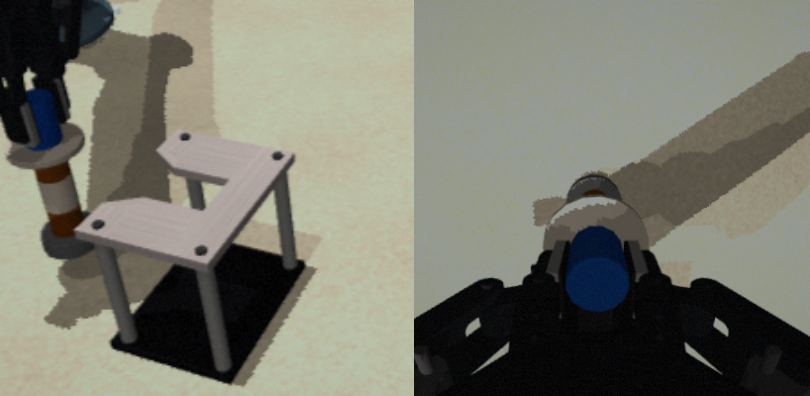

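The cartridge is held upright in front of the mouth: collar centre at crop (45,147), foot at (66,240), wrist view symmetric. I'll check those against the projection for the expected pose.

```bash
python3 - <<'E'
from h import *
D=np.load("w2.npz"); p=D["p"]
for z in(.0075,.098,.121): print(z,((proj("scene",[[p[0],p[1],z+.032]])-[100,140])*1.8).round(1))
E
```

```text
0.0075 [[ 73.9 232.7]]
0.098 [[ 47.  143.8]]
0.121 [[ 39.4 119. ]]
```

```bash
python3 - <<'E'
from h import *
import cv2
D=np.load("w2.npz"); p=D["p"]
b=np.ascontiguousarray(viewer.grab_frame("side")[:,:,::-1]); cv2.imwrite("pics/side2.png",b); a=cv2.imread("pics/scene2.png")
print(toolpose()[0])
t=np.linspace(0,2*np.pi,60)
out=[]
for n,i,(u,v) in(("scene",a,(95,180)),("side",b,None or (0,0))):
    cc=proj(n,[[p[0],p[1],.1]])[0].astype(int); u,v=max(cc[0]-38,0),max(cc[1]-50,0)
    k=5
    c=cv2.resize(i[v:v+110,u:u+80],None,fx=k,fy=k,interpolation=cv2.INTER_CUBIC)
    for z,r in((0,.023),(.015,.023),(.095,.029),(.101,.029)):
        q=(proj(n,np.c_[p[0]+r*np.cos(t),p[1]+r*np.sin(t),np.full(60,z+.032)])-[u,v]+.5)*k
        cv2.polylines(c,[q.astype(int)],True,(0,255,0),1)
    out.append(c)
cv2.imwrite("pics/m3.png",np.hstack(out))
E
```

```text
[ 0.44822972 -0.24075865  0.16386069]
```

View pics/m3.png

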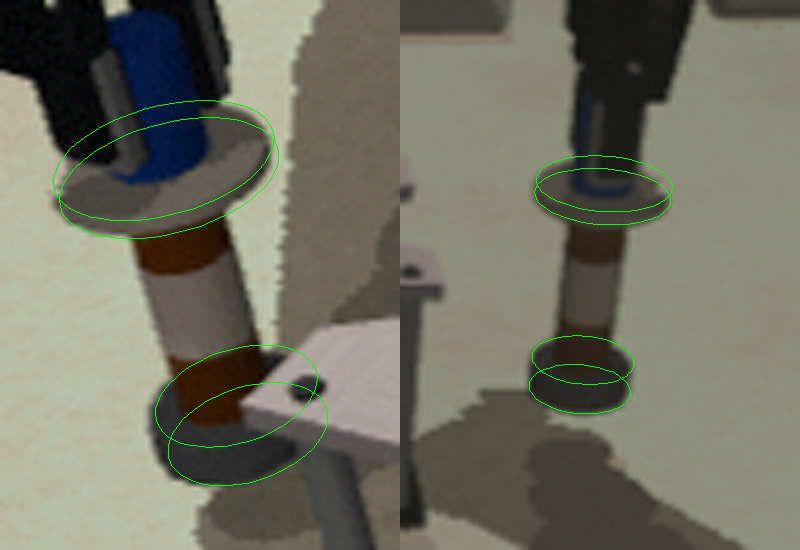

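The outlines match the collar and foot, within about 4 mm at the foot. The collar will clear the plate, so I'll bring it in.

play_rows:
  turn:
    - [0,0,0]
    - [0,0,0]
    - [0,0,0]
    - [0,0,0]
    - [0,0,0]
  xyz:
    - [-0.02,-0.001,0]
    - [-0.045,-0.001,0]
    - [-0.065,-0.001,0]
    - [-0.08,-0.001,0]
    - [-0.09,-0.001,0]
  claw: [0,0,0,0,0]

```text
time_s: 5.92
eef_pos: [0.5358, -0.216, 0.1641]
tool_rot: [-0.0, -0.15, 0.989, -0.0]
force: [-0.2, -0.6, -0.8]
finger_gap: 0.311
finger_force: 39.7
```

play_rows:
  turn:
    - [0,0,0]
    - [0,0,0]
    - [0,0,0]
    - [0,0,0]
    - [0,0,0]
  xyz:
    - [-0.01,0,0]
    - [-0.02,0,0]
    - [-0.03,0,0]
    - [-0.037,0,0]
    - [-0.037,0,0]
  claw: [0,0,0,0,0]

```text
time_s: 6.55
eef_pos: [0.5707, -0.2052, 0.1643]
tool_rot: [0.0, -0.15, 0.989, -0.0]
force: [-0.0, -0.6, -0.9]
finger_gap: 0.316
finger_force: 39.7
```

play_rows:
  turn:
    - [0,0,0]
    - [0,0,0]
    - [0,0,0]
    - [0,0,0]
    - [0,0,0]
  xyz:
    - [-0.002,0,0]
    - [-0.004,0,0]
    - [-0.006,0,0]
    - [-0.007,0,0]
    - [-0.007,0,0]
  claw: [0,0,0,0,0]

```text
time_s: 7.18
eef_pos: [0.5769, -0.2035, 0.1643]
tool_rot: [-0.0, -0.15, 0.989, 0.0]
force: [-0.6, 0.2, -1.5]
finger_gap: 0.315
finger_force: 39.7
```

```bash
cat > pos.py <<'E'
from h import *
p,R=toolpose(); c,s=np.cos(.2995),np.sin(.2995); d=p[:2]-[.573,-.2035]
print("TCP in rack frame mm",(1000*np.array([c*d[0]+s*d[1],-s*d[0]+c*d[1],p[2]])).round(1)); f=telemetry.read_state()["force"]
print("force rack",(c*f[0]+s*f[1]).round(1),(-s*f[0]+c*f[1]).round(1),f[2].round(1),telemetry.read_state()["finger_gap"],R.as_matrix().round(3)[:,2])
E
python3 pos.py
```

```text
TCP in rack frame mm [  3.7  -1.1 164.3]
force rack -0.5 0.3 -1.5 0.31476306926733594 [-0.  0. -1.]
```

play_rows:
  turn:
    - [0,0,0]
    - [0,0,0]
    - [0,0,0]
  xyz:
    - [-0.001,0.001,0]
    - [-0.002,0.001,0]
    - [-0.002,0.001,0]
  claw: [0,0,0]

```text
time_s: 7.55
eef_pos: [0.5785, -0.2019, 0.1643]
tool_rot: [0.0, -0.15, 0.989, -0.0]
force: [-0.2, 0.1, -0.9]
finger_gap: 0.313
finger_force: 39.7
```

play_rows:
  turn:
    - [0,0,0]
    - [0,0,0]
    - [0,0,0]
  xyz:
    - [-0.001,0,0]
    - [-0.0015,0,0]
    - [-0.0015,0,0]
  claw: [0,0,0]

```text
time_s: 7.92
eef_pos: [0.5797, -0.2017, 0.1642]
tool_rot: [-0.0, -0.15, 0.989, 0.0]
force: [-0.3, -0.2, -0.7]
finger_gap: 0.314
finger_force: 39.7
```

```bash
python3 pos.py
```

```text
TCP in rack frame mm [  6.9  -0.2 164.2]
force rack -0.4 -0.1 -0.7 0.31377581254694303 [-0. -0. -1.]
```

play_rows:
  turn:
    - [0,0,0]
    - [0,0,0]
    - [0,0,0]
  xyz:
    - [-0.001,0,0]
    - [-0.0015,0,0]
    - [-0.0015,0,0]
  claw: [0,0,0]

```text
time_s: 8.3
eef_pos: [0.5802, -0.2016, 0.1642]
tool_rot: [-0.001, -0.15, 0.989, 0.0]
force: [-3.8, 0.1, 1.5]
finger_gap: 0.317
finger_force: 39.9
```

play_rows:
  turn:
    - [0,0,0]
    - [0,0,0]
    - [0,0,0]
  xyz:
    - [-0.001,0,0]
    - [-0.0015,0,0]
    - [-0.0015,0,0]
  claw: [0,0,0]

```text
time_s: 8.68
eef_pos: [0.5805, -0.2016, 0.1641]
tool_rot: [-0.002, -0.149, 0.989, 0.0]
force: [-5.7, -1.4, 3.4]
finger_gap: 0.315
finger_force: 40.0
```

```bash
python3 pos.py; python3 - <<'E'
from h import *
import cv2
b=viewer.grab_frame("side")[:,:,::-1]; a=viewer.grab_frame("scene")[:,:,::-1]
cv2.imwrite("pics/m4.png",np.hstack([cv2.resize(a[175:355,140:280],None,fx=3.2,fy=3.2,interpolation=cv2.INTER_CUBIC)[:560],cv2.resize(b[70:182,315:382],None,fx=5,fy=5,interpolation=cv2.INTER_CUBIC)[:560]]))
E
```

```text
TCP in rack frame mm [  7.8  -0.4 164.1]
force rack -5.8 0.3 3.4 0.3151730125496719 [-0.004  0.    -1.   ]
```

View pics/m4.png

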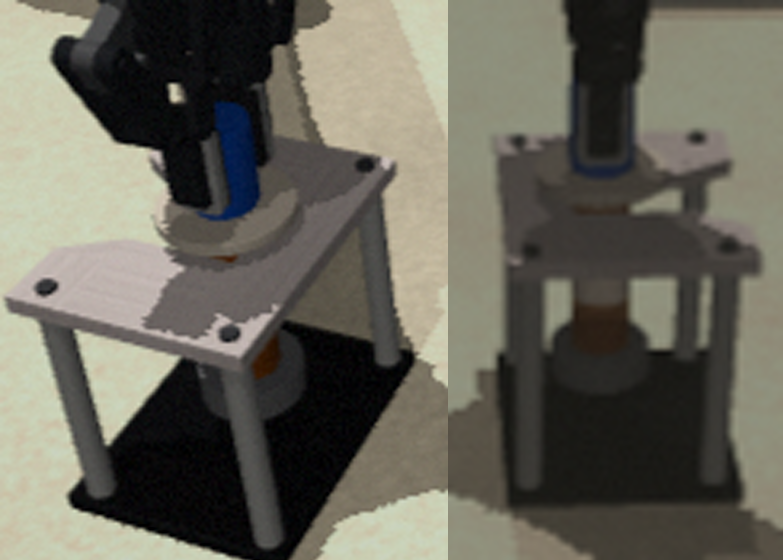

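It is at the closed end: 6 N contact, barrel in the slot, collar above the plate. I'll back off about 1.5 mm from contact and lower until the collar rests.

play_rows:
  turn:
    - [0,0,0]
    - [0,0,0]
    - [0,0,0]
    - [0,0,0]
    - [0,0,0]
  xyz:
    - [0.003,0,0]
    - [0.0045,0,0]
    - [0.0045,0,0.002]
    - [0.0045,0,0.004]
    - [0.0045,0,0.004]
  claw: [0,0,0,0,0]

```text
time_s: 9.4
eef_pos: [0.5788, -0.2016, 0.16]
tool_rot: [0.0, -0.15, 0.989, 0.0]
force: [0.0, -0.5, -1.9]
finger_gap: 0.318
finger_force: 39.6
```

play_rows:
  turn:
    - [0,0,0]
    - [0,0,0]
    - [0,0,0]
  xyz:
    - [0,0,0.001]
    - [0,0,0.002]
    - [0,0,0.002]
  claw: [0,0,0]

```text
time_s: 9.78
eef_pos: [0.5784, -0.202, 0.1582]
tool_rot: [-0.0, -0.15, 0.989, 0.0]
force: [0.3, -0.2, -1.0]
finger_gap: 0.315
finger_force: 39.6
```

```bash
python3 pos.py
```

```text
TCP in rack frame mm [ 5.600e+00 -1.000e-01  1.582e+02]
force rack 0.3 -0.3 -1.0 0.3153634365909787 [-0.  0. -1.]
```

play_rows:
  turn:
    - [0,0,0]
    - [0,0,0]
    - [0,0,0]
  xyz:
    - [0,0,0.0005]
    - [0,0,0.001]
    - [0,0,0.001]
  claw: [0,0,0]

```text
time_s: 10.15
eef_pos: [0.5784, -0.2021, 0.1573]
tool_rot: [0.0, -0.15, 0.989, -0.0]
force: [0.8, -0.1, -0.8]
finger_gap: 0.316
finger_force: 39.8
```

play_rows:
  turn:
    - [0,0,0]
    - [0,0,0]
    - [0,0,0]
  xyz:
    - [0,0,0.0005]
    - [0,0,0.001]
    - [0,0,0.001]
  claw: [0,0,0]

```text
time_s: 10.52
eef_pos: [0.5786, -0.2021, 0.1571]
tool_rot: [0.0, -0.15, 0.989, 0.0]
force: [-3.4, 1.0, 5.0]
finger_gap: 0.319
finger_force: 39.9
```

```bash
python3 pos.py
```

```text
TCP in rack frame mm [  5.7  -0.3 157.1]
force rack -2.9 1.9 5.0 0.31902318822394404 [ 0.  0. -1.]
```

The collar rests with 5 N upward. Now I release gently and rise.

play_rows:
  turn:
    - [0,0,0]
    - [0,0,0]
    - [0,0,0]
    - [0,0,0]
    - [0,0,0]
  xyz:
    - [0,0,0]
    - [0,0,0]
    - [0,0,0]
    - [0,0,0]
    - [0,0,0]
  claw: [0.35,0.4,0.5,0.65,0.8]
  newtons: 20

```text
time_s: 11.15
eef_pos: [0.5784, -0.202, 0.1562]
tool_rot: [-0.0, -0.15, 0.989, -0.0]
force: [-0.4, 0.7, 0.0]
finger_gap: 0.799
finger_force: 0.0
```

play_rows:
  turn:
    - [0,0,0]
    - [0,0,0]
    - [0,0,0]
    - [0,0,0]
    - [0,0,0]
  xyz:
    - [0,0,0]
    - [0,0,-0.01]
    - [0,0,-0.03]
    - [0,0,-0.07]
    - [0,0,-0.12]
  claw: [0.8,0.8,0.8,0.8,0.8]

```text
time_s: 11.78
eef_pos: [0.578, -0.202, 0.2782]
tool_rot: [-0.0, -0.15, 0.989, 0.0]
force: [1.1, -0.3, 0.2]
finger_gap: 0.802
finger_force: 0.0
```

play_rows:
  turn:
    - [0,0,0]
    - [0,0,0]
    - [0,0,0]
    - [0,0,0]
    - [0,0,0]
  xyz:
    - [0.03,0,-0.02]
    - [0.06,0,-0.02]
    - [0.06,0,-0.02]
    - [0.06,0,-0.02]
    - [0.06,0,-0.02]
  claw: [0.8,0.8,0.8,0.8,0.8]

```text
time_s: 12.4
eef_pos: [0.5222, -0.2189, 0.2965]
tool_rot: [0.0, -0.151, 0.989, -0.0]
force: [0.7, -0.1, 0.4]
finger_gap: 0.798
finger_force: 0.0
```

```bash
python3 - <<'E'
from h import *
import cv2
b=viewer.grab_frame("side")[:,:,::-1]; a=viewer.grab_frame("scene")[:,:,::-1]
cv2.imwrite("pics/m5.png",np.hstack([cv2.resize(a[80:355,140:420],None,fx=1.7,fy=1.7,interpolation=cv2.INTER_CUBIC)[:467],cv2.resize(b[75:182,315:382],None,fx=4.3,fy=4.3,interpolation=cv2.INTER_CUBIC)[:460].copy() if 0 else cv2.resize(b[75:182,315:382],(290,467))]))
o=cv2.imread("pics/side0.png"); o2=cv2.imread("pics/scene0.png")
print(telemetry.read_state()["eef_pos"])
for n,i in(("scene",a),("scene0",o2),("side",b),("side0",o)):
    h=cv2.cvtColor(np.ascontiguousarray(i),cv2.COLOR_BGR2HSV)
    for col,lo,hi in(("blue",(105,150,40),(125,255,255)),("yel",(20,150,80),(30,255,255)),("red",(0,200,80),(4,255,255))):
        k,_,st,ce=cv2.connectedComponentsWithStats(cv2.inRange(h,lo,hi))
        for j in range(1,k):
            if 100<st[j,4]<900: print(n,col,st[j],ce[j].round(1))
E
```

```text
[ 0.52186344 -0.21908173  0.29606176]
scene blue [431 103  77  11 295] [469.6 108. ]
scene blue [195 212  26  36 716] [207.5 229.3]
scene yel [375 157  18  28 419] [383.4 170.2]
scene red [358 101  12  22 215] [363.2 111.1]
scene0 blue [431 103  77  10 294] [469.7 108. ]
scene0 blue [283 132  15  25 317] [290.4 143.9]
scene0 yel [375 157  18  28 408] [383.5 170.2]
scene0 red [358 101  12  22 218] [363.2 110.9]
side yel [355  44  35   9 250] [372.  48.]
side yel [250 164  16   9 113] [257.8 168.1]
side red [314 264  19  12 102] [322.9 269.2]
side0 blue [366 177  16   9 114] [373.2 180.9]
side0 yel [355  44  35   9 250] [371.8  48. ]
side0 yel [250 164  16   9 112] [257.8 168. ]
side0 red [314 264  20  14 170] [323.1 270.1]
```

View pics/m5.png

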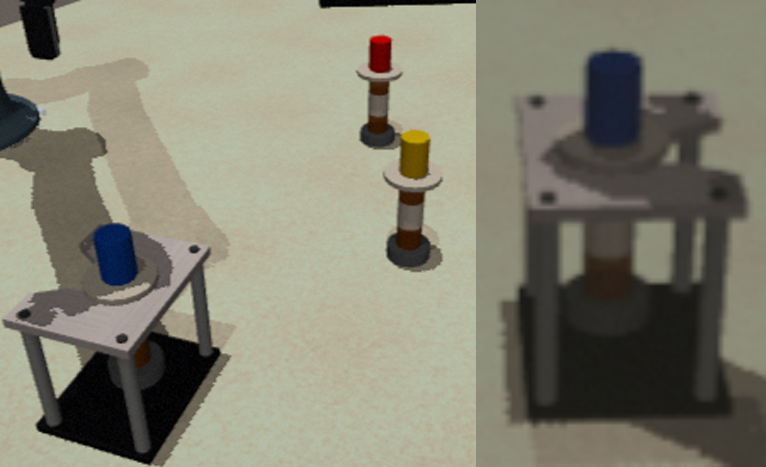

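The cartridge hangs upright with its collar flat on the plate, and red and yellow haven't moved. I'll check the seat position and hand in only if it is in range.

```bash
python3 - <<'E'
from h import *
c,s=np.cos(.2995),np.sin(.2995)
d=ray("scene",(207.5,229.3),.146)[:2]-[.5728,-.2045]; x,y=1000*np.array([c*d[0]+s*d[1],-s*d[0]+c*d[1]]); print(x,y)
if -1<x<9 and abs(y)<5: print(bot.job_done())
E
```

```text
4.102089758592837 0.1864184514276028
the job is handed in; nothing more can be done
None
```

The blue-capped cartridge hangs upright at the closed end of the slot with its collar on the plate (measured x +4 mm, y 0 mm, within the home range); the gripper is clear, red and yellow are unmoved, and I handed the job in at about 12.5 s.

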